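Hang the pouch basket on the feed-rail trolley and send it to the end

TASK

Hang the wire basket that has the carrying handle on the twin hook of the rail trolley, by the bar of its handle and with both prongs under the bar, while the trolley is still near the beginning of its rail. Let go of the basket, then push the trolley itself, without touching the basket, all the way to the rubber stop at the other end, so that the basket ends up hanging still. Leave everything else on the table where it is.

Things in the scene. Friction and masses are not known exactly. Their poses are not given: they have to be found in the camera images.
- basket: steel wire basket, 90 mm (its x) x 140 mm (its y) x 60 mm high, about 0.3 kg. Over its middle a rigid arched handle: uprights (8 mm rods) at y = -66 and +66 mm, joined by a level 8 mm bar along y, its axis 135 mm above the underside. Origin: centre of underside, z up. Stands on the table; turned half round it is the same.
- basket_bar (a point): middle of the handle bar, on its axis, 135 mm above the basket's underside; axes as the basket's (y along the bar). Here the bar carries a black square grip, 14 x 14 mm and 44 mm long along y, that can be pinched from above across x.
- rail: fixed stand: aluminium rail 400 mm long (y), 20 x 20 mm, top 240 mm above the table, on posts at y = -190, +190 mm, no higher than it; rubber stop at the +y end, 270 mm high. Trolley block on it: 90 (x) x 110 (y) mm, 215 to 270 mm above the table. Origin: on the table under the rail's middle; the hook is on its -x side, towards the robot. Turned up to 7 degrees.
- trolley (a joint): travel of the trolley along the rail's +y, in m: 0 at the open end, 0.18 against the stop. It starts between 0 and 0.05, is held by about 2 N of friction and stays where it is left. The block is too wide to grasp.
- hook_seat (a point): where the bar's middle lies when hung, 250 mm above the table; moves with the trolley, axes as the rail's. Twin hook: 8 mm prongs at y = -38, +38 mm run from the block's front, 60 mm to +x, to a flat valley 20 mm long (prong top 4 mm below this point), then up to tips 33 mm to -x, 28 mm above it. Bring the bar over the tips from -x and lower it: uprights outside the prongs, fingers between.
- push_face (a point): on the end face of the trolley block that looks to the rail's -y, at the middle of its width, 260 mm above the table: 10 mm below the block's top and 20 mm above the rail's top. Pushing here towards the rail's +y moves the trolley. Axes as the rail's.
- open_basket: the same wire basket without a handle, 90 x 140 x 60 mm high; leave alone. Origin: centre of underside.
- tape_roll: cardboard-coloured tape roll lying flat, 104 mm diameter, 48 mm high; leave alone. Origin: centre of underside.
- small_carton: closed carton 110 x 150 x 60 mm high; leave alone. Origin: centre of underside.
- spray_bottle: white plastic bottle, 60 mm diameter, 140 mm high; leave alone. Origin: centre of underside.
- scraper: spatula-like hand scraper 170 mm long, lying flat along its x; leave alone. Origin on its underside.
- card_pads: block of flat card pads glued together, 100 x 130 x 40 mm high; leave alone. Origin: centre of underside.

How it is judged (in metres and radians):
On the way, in this order (a step that is already met when the one before it is completed fails the run):
1. the basket hangs by its handle bar on both prongs, let go, while the trolley is still in the first 100 mm of its travel (x of basket_bar in the frame of hook_seat between -0.045 and 0.045 m and y of basket_bar in the frame of hook_seat between -0.025 and 0.025 m and z of basket_bar in the frame of hook_seat between -0.018 and 0.018 m and contact force between basket and rail above 0.8 N and angle between basket's own z axis and vertical below 0.2 rad and contact force between the fingers and basket below 0.2 N and value of joint trolley below 0.1 m), for 0.3 s.
2. the trolley, with the basket hanging on it, stands against the stop (x of basket_bar in the frame of hook_seat between -0.045 and 0.045 m and y of basket_bar in the frame of hook_seat between -0.025 and 0.025 m and z of basket_bar in the frame of hook_seat between -0.018 and 0.018 m and contact force between basket and rail above 0.8 N and angle between basket's own z axis and vertical below 0.2 rad and value of joint trolley above 0.168 m), for 0.2 s.
At the end, for the whole second after the job is handed in: The handle bar lies on both prongs (its middle within 45 mm in x, 25 mm in y and 18 mm in z of the hook seat), the basket hangs from the trolley within 0.2 rad of upright and still (under 0.05 m/s and 0.5 rad/s), and the trolley is within 12 mm of its stop (joint above 0.168 m) (all of step 2 and linear speed of basket below 0.05 m/s and angular speed of basket below 0.5 rad/s); the robot touches nothing.
It fails at once if the robot touches the basket (over 0.5 N) once the trolley is past 100 mm of its travel (value of joint trolley above 0.1 m and contact force between any of the fingers, the arm and basket above 0.5 N).
It fails at once if another thing on the table is moved by more than 30 mm (distance of any of open_basket, tape_roll, small_carton, spray_bottle, scraper, card_pads from where it was at the start of the episode above 0.03 m).
It also fails if it takes over 61 s, if anything falls off the work surface, if the arm or the gripper's body presses on something with over 40 N, if the wrist force passes 120 N, or if a joint passes its speed limit or range.

ROBOT

A 6-joint arm with a two-finger parallel gripper is mounted at the origin on the work surface. World frame = base frame: x ahead of the robot, y to its left, z up, the work surface at z = 0. Lengths are in m, angles in degrees, forces in N, time in s.
With the tool pointing down it reaches from about 0.275 to 0.75 m from the base axis. Payload 10.2 kg.
Tool frame: the origin (TCP) lies midway between the tips of the shut fingers; the grasp point (between the pads) lies 19 mm behind it; z points along the fingers, y is the direction in which the jaws open and shut (so a half turn about z gives the same grasp; the last joint's range is limited). The gripper opens to 88 mm and grips with 3 to 60 N. Pads are 18 mm wide; open, the fingers measure 123 mm over their backs; the gripper's body (75 mm by 187 mm) begins 45 mm behind the grasp point.
Start: joints at [60.539, 17.928, 85.812, -0, 76.261, -12.8], TCP at [0.151, 0.503, 0.239] pointing down, gripper open.
Joint ranges: [-168.41, 168.41], [-55.51, 124.54], [10.69, 146.95], [-70.63, 250.63], [1, 178], [-165.06, 165.06]. Speed limits (degrees/s): [136.94, 136.94, 172.46, 180, 180, 180].

INTERFACE

Orientations are given as a 3x3 rotation matrix whose columns are the frame's x, y, z axes.
In Python, from bench import bot, cams, sign_off, spotter gives the robot as it stands. The module is installed in compiled form; this text tells all that it offers.
- The arm moves only by the shell command python3 -m creep 'ROWS' [FORCE]. ROWS is JSON, a list that holds one entry, the list of rows, each a list of 5 numbers: the finger opening in m, from 0 to 0.0881, then the shift along the tool's x, y, z in m, then the turn about the tool's z in rad. In form: [[[fingers, tx, ty, tz, roll], ...]]. A call has 1 to 8 rows; each row is the pose to reach, as a shift and turn from the pose commanded when the call began, along the tool's axes at that moment; what a row does not reach only later rows make up. A row lasts 1/12 s, in which the tool goes at most 41.7 mm and 7.16 degrees, less where a joint would pass 70% of its speed; a pose out of reach is approached as far as the arm can. A call with a gripper value outside its range is refused whole. The fingers move at their own pace and stop on an object; FORCE is the grip in N (left out, the last holds). Time passes only in rows, so rows that repeat a pose let the fingers close. It gives the time, the measured TCP pose, the force and the opening at its end, in the units of the state.
- bot.observe(): the state, without advancing time (a new reading comes with each control period).
- cams.capture(name): name is "scene" or "top" or "wrist"; returns a dict with "color" (480x640x3 uint8, blue, green, red), "range_z" (480x640 float32, m along the optical axis (not along the pixel's ray), 0 where there is no reading), "camera_matrix" (3x3 intrinsics, pixels), "dist" ([k1, k2, p1, p2, k3] as OpenCV has them; the pictures are not rectified), "rvec" (rotation vector, rad) and "tvec" (3), from world to camera coordinates, as OpenCV has them; the wrist camera has in their place "tool_from_camera" (4x4, takes a point from camera to tool coordinates, whose origin is the TCP and whose axes are the flange's). Camera axes: x right, y down, z forward; pixel columns grow to the right and rows downward; lengths in m; the calibration is good to about 2 mm. A picture is of the moment at which its call begins: read the wrist's pose just before it.
- sign_off(): hands the job in, once; it reports no verdict.
Trained networks look in the newest picture that a camera, given by its name, has taken for a name from the list of things; names that differ only in an ending like _2 or _b are one class to them, and where a whole thing is asked for, a point or a joint stands for the part that bears it (a point fixed in the world has none). Each returns a list of dicts, best first, with "score" (0 to 1); they miss things now and then, are a little off and sometimes report something else, mostly with a low value. They report only what shows in the picture. A call takes as long as a camera call.
- spotter.boxes_of(camera, thing): "xyz" ([x, y, z] in m, in world coordinates, good to about 4 mm: the middle of the surface that is visible of it).
- spotter.spot_point(camera, thing): "xyz" ([x, y, z] in m, in world coordinates, good to about 4 mm: a listed point, or the origin of a listed thing).
The state is a dict: "clock": time; "joint_pos": joint angles; "qvel": joint speeds; "effort": joint torques, N m; "eef_pos": TCP position; "orientation": TCP orientation; "ft_force": force on the tool from outside, world axes, zero at the start; "moment": the same for the moment, N m; "opening": opening from 0.0 (shut) to 1.0 (fully open).
Only numpy, scipy, OpenCV 4.12 (cv2) and the standard library are available. Lean on these libraries where they do the work, as an engineer would, in place of code of your own. Each camera call takes 0.05 s, during which the arm holds its last target. There are 200 camera calls.

## Working session

There is one attempt and no reset: what is moved stays moved. The work goes in short steps, Python scripts to look and compute and a shell command to move; the robot and the scene stay as the last step left them, time stands still between calls to the robot, and variables do not carry over. Pictures are saved under pics/ and viewed, about 8 in all and at most 12, crops included, and the job is handed in when it is done.

```bash
mkdir -p pics; ls
cat > look.py <<'E'
from bench import bot, cams, spotter
import numpy as np, cv2
np.set_printoptions(precision=4, suppress=True)
def cap(n, f=None):
    c=cams.capture(n)
    if f: cv2.imwrite('pics/'+f,c['color'])
    return c
E
python3 - <<'E'
from look import *
s=bot.observe(); print({k:np.round(v,4) for k,v in s.items()})
ims=[]
for n in ['scene','top']:
    c=cap(n,n+'1.png'); ims.append(c['color'])
    for t in ['basket_bar','hook_seat','push_face']:
        for r in spotter.spot_point(n,t)[:2]: print(n,t,np.round(r['xyz'],4),round(r['score'],2))
    for t in ['basket','rail','open_basket','spray_bottle','small_carton','tape_roll','scraper','card_pads']:
        for r in spotter.spot_point(n,t)[:2]: print(n,'O',t,np.round(r['xyz'],4),round(r['score'],2))
cv2.imwrite('pics/both.png',cv2.resize(np.vstack(ims),(450,600))) if 0 else None
print(bot.observe()['clock'])
E
```

```text
pics
{'clock': np.float64(0.0), 'joint_pos': array([ 60.5412,  17.9589,  85.854 ,  -0.0003,  76.2615, -12.8007]), 'qvel': array([ 0.0534, -0.0167,  0.0271,  0.042 , -0.007 , -0.0841]), 'effort': array([  0.0017, -40.2214, -25.2271,   0.0695,   0.0353,  -0.0001]), 'eef_pos': array([0.1504, 0.5027, 0.2382]), 'orientation': array([[-0.958 ,  0.2867, -0.0006],
       [ 0.2867,  0.958 , -0.0011],
       [ 0.0003, -0.0013, -1.    ]]), 'ft_force': array([0.2473, 0.0201, 0.0632]), 'moment': array([-0.0057,  0.0055,  0.0605]), 'opening': np.float64(1.0027)}
scene basket_bar [ 0.5331 -0.4159  0.1331] 0.89
scene basket_bar [0.6278 0.0562 0.2672] 0.68
scene hook_seat [0.528  0.114  0.2492] 0.75
scene push_face [0.6275 0.0558 0.2619] 0.98
scene O basket [ 0.5342 -0.4151  0.    ] 0.94
scene O basket [ 0.5328 -0.4165  0.1325] 0.52
scene O open_basket [ 0.484  -0.1462  0.001 ] 0.86
scene O spray_bottle [0.3775 0.1043 0.0011] 0.79
scene O small_carton [ 0.3968  0.4168 -0.002 ] 0.85
scene O small_carton [0.6275 0.056  0.2644] 0.64
scene O tape_roll [ 0.4692  0.2435 -0.0001] 0.95
scene O scraper [ 0.5566  0.0884 -0.0021] 0.62
scene O card_pads [ 0.6528 -0.195  -0.0028] 0.66
top basket_bar [ 0.5347 -0.4174  0.1356] 0.91
top basket_bar [0.6294 0.0527 0.2583] 0.54
top hook_seat [0.5225 0.1153 0.2524] 0.82
top push_face [0.6279 0.0526 0.2614] 0.84
top O basket [ 0.536  -0.4165  0.0009] 0.96
top O rail [0.5253 0.1154 0.2547] 0.57
top O open_basket [ 0.4835 -0.1454 -0.0056] 0.6
top O open_basket [ 0.5564  0.0875 -0.0009] 0.55
top O spray_bottle [ 0.3764  0.0982 -0.0004] 0.68
top O small_carton [0.3958 0.4173 0.0005] 0.76
top O tape_roll [ 0.4662  0.2512 -0.0002] 0.63
top O tape_roll [0.3922 0.416  0.0003] 0.5
top O scraper [0.5571 0.0875 0.0022] 0.81
top O card_pads [ 0.6576 -0.1938 -0.0003] 0.64
top O card_pads [0.5568 0.0896 0.0008] 0.62
1.2
```

View pics/top1.png

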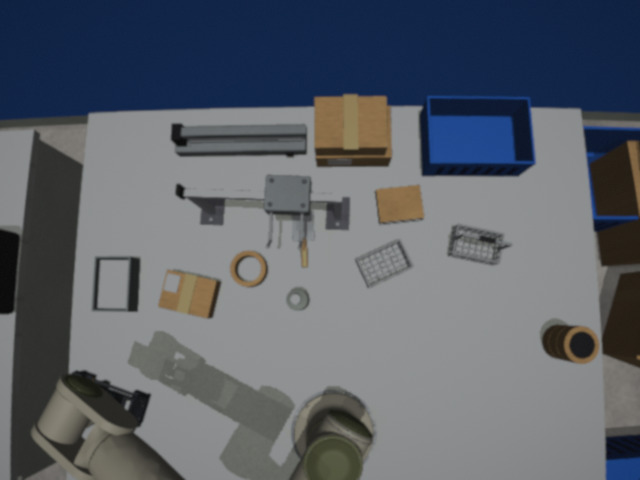

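View pics/scene1.png

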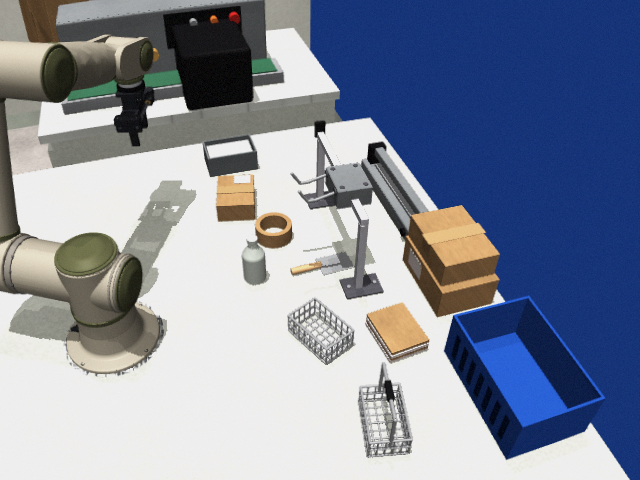

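```bash
cat >> look.py <<'E'
def cloud(c, T=None):
    d=c['range_z']; v,u=np.nonzero(d>0); z=d[v,u]
    p=cv2.undistortPoints(np.c_[u,v].astype(np.float64)[:,None],c['camera_matrix'],np.array(c['dist']))[:,0]
    P=np.c_[p*z[:,None],z]
    if T is not None: return P@T[:3,:3].T+T[:3,3],u,v
    R=cv2.Rodrigues(np.array(c['rvec'],float))[0]; return (P-np.ravel(c['tvec']))@R,u,v
E
python3 - <<'E'
from look import *
C={n:cap(n) for n in ['top','scene']}
for n in C:
    P,u,v=cloud(C[n])
    def sel(x0,x1,y0,y1,z0,z1): return P[(P[:,0]>x0)&(P[:,0]<x1)&(P[:,1]>y0)&(P[:,1]<y1)&(P[:,2]>z0)&(P[:,2]<z1)]
    def line(Q,lab):
        if len(Q)<5: print(n,lab,len(Q)); return
        r=cv2.minAreaRect(Q[:,:2].astype(np.float32)); m=Q.mean(0); w,V=np.linalg.eigh(np.cov((Q-m)[:,:2].T)); d=V[:,1]*np.sign(V[1,1])
        print(n,lab,len(Q),'mean',m,'tilt(deg, rot about z)',np.degrees(np.arctan2(-d[0],d[1])),'rect',np.round(r[0],3),np.round(r[1],3),round(r[2],1))
    line(sel(.55,.72,-.15,.04,.228,.25),'rail -y'); line(sel(.55,.72,.19,.40,.228,.25),'rail +y')
    line(np.vstack([sel(.55,.72,-.15,.04,.228,.25),sel(.55,.72,.19,.27,.228,.25)]),'rail both')
    line(sel(.55,.72,.0,.2,.26,.28),'block top'); line(sel(.55,.72,.25,.45,.255,.285),'stop')
    line(sel(.42,.563,.04,.2,.225,.3),'prongs')
    line(sel(.47,.60,-.52,-.32,.12,.15),'bar'); line(sel(.45,.62,-.53,-.30,.045,.07),'rim')
    Q=P[(P[:,2]>.0)&(abs(P[:,0]-.53)<.12)&(abs(P[:,1]+.41)<.12)];
E
```

```text
top rail -y 221 mean [0.6241 0.009  0.2394] tilt(deg, rot about z) -2.71736329436527 rect [0.625 0.009] [0.06  0.021] 87.8
top rail +y 662 mean [0.6365 0.2854 0.2398] tilt(deg, rot about z) -2.5527227231987535 rect [0.639 0.288] [0.196 0.029] 88.8
top rail both 501 mean [0.6296 0.1326 0.2395] tilt(deg, rot about z) -2.5608735957910067 rect [0.631 0.124] [0.291 0.022] 87.6
top block top 1671 mean [0.6277 0.1111 0.2703] tilt(deg, rot about z) -3.8495371235554128 rect [0.625 0.112] [0.111 0.099] 87.5
top stop 86 mean [0.6415 0.3812 0.2674] tilt(deg, rot about z) 86.23633527200654 rect [0.642 0.383] [0.013 0.032] 87.2
top prongs 181 mean [0.5279 0.1149 0.2543] tilt(deg, rot about z) -0.1719551852009431 rect [0.527 0.116] [0.084 0.072] 89.8
top bar 214 mean [ 0.5331 -0.4114  0.1391] tilt(deg, rot about z) -12.410016703321256 rect [ 0.533 -0.414] [0.139 0.015] 77.0
top rim 289 mean [ 0.535  -0.4088  0.0586] tilt(deg, rot about z) -8.754237984643725 rect [ 0.533 -0.414] [0.141 0.091] 77.8
scene rail -y 201 mean [0.6229 0.0035 0.2378] tilt(deg, rot about z) -0.784453253476762 rect [0.624 0.0
[... 211 characters left out ...]
 about z) -2.369580389034274 rect [0.629 0.121] [0.297 0.022] 87.3
scene block top 1094 mean [0.6256 0.1018 0.2694] tilt(deg, rot about z) -0.2417500268926547 rect [0.626 0.108] [0.118 0.101] 86.2
scene stop 64 mean [0.6393 0.3783 0.2643] tilt(deg, rot about z) -89.69721368278454 rect [0.64  0.378] [0.015 0.027] 81.7
scene prongs 224 mean [0.5237 0.1106 0.2533] tilt(deg, rot about z) 0.05512749401108273 rect [0.527 0.112] [0.091 0.073] 87.3
scene bar 351 mean [ 0.5304 -0.4225  0.1389] tilt(deg, rot about z) -12.110639259526492 rect [ 0.532 -0.417] [0.14  0.015] 77.9
scene rim 602 mean [ 0.5305 -0.4234  0.0582] tilt(deg, rot about z) -10.819801509899435 rect [ 0.533 -0.416] [0.142 0.092] 77.2
```

```bash
cat >> look.py <<'E'
def go(x,y,z,yaw):
    s=bot.observe(); R=np.array(s['orientation']); d=R.T@(np.array([x,y,z])-s['eef_pos'])
    a=np.degrees(np.arctan2(R[1,1],R[0,1])); r=np.radians((a-yaw+90)%180-90)
    print('clock',round(float(s['clock']),2),'at',s['eef_pos'],'yaw',round(a,2),'z',R[:,2],'shift',d,'roll',round(r,4),'F',s['ft_force'],'open',round(float(s['opening']),3))
E
python3 -m creep '[[[0.088,-0.21,-0.257,0,0.5],[0.088,-0.21,-0.257,0,0.5],[0.088,-0.21,-0.257,0,0.5],[0.088,-0.21,-0.257,0,0.5],[0.088,-0.21,-0.257,0,0.5],[0.088,-0.21,-0.257,0,0.5],[0.088,-0.21,-0.257,0,0.5],[0.088,-0.21,-0.257,0,0.5]]]'
python3 -c "
from look import *
go(.533,-.4155,.239,-12.5)"
```

```text
clock: 1.97
eef_pos: [0.2781, 0.1947, 0.2389]
orientation: [[-0.704, 0.711, 0.001], [0.711, 0.704, 0.0], [-0.001, 0.001, -1.0]]
ft_force: [1.9, 0.6, 1.0]
opening: 0.997
clock 1.97 at [0.2781 0.1947 0.2389] yaw 44.72 z [ 0.001   0.0002 -1.    ] shift [-0.6129 -0.2483  0.0001] roll 0.9986 F [1.9399 0.5586 1.0044] open 0.997
```

```bash
python3 -m creep '[[[0.088,-0.306,-0.124,0,0.5],[0.088,-0.306,-0.124,0,0.5],[0.088,-0.306,-0.124,0,0.5],[0.088,-0.306,-0.124,0,0.5],[0.088,-0.306,-0.124,0,0.5],[0.088,-0.306,-0.124,0,0.5],[0.088,-0.306,-0.124,0,0.5],[0.088,-0.306,-0.124,0,0.5]]]'
python3 -c "
from look import *
go(.533,-.4155,.239,-12.5)"
```

```text
clock: 2.63
eef_pos: [0.4054, -0.1108, 0.2388]
orientation: [[-0.275, 0.961, 0.001], [0.961, 0.275, -0.0], [-0.0, 0.0, -1.0]]
ft_force: [-0.1, 0.9, 0.5]
opening: 0.999
clock 2.63 at [ 0.4054 -0.1108  0.2388] yaw 15.98 z [ 0.0005 -0.0003 -1.    ] shift [-0.3281  0.0388 -0.    ] roll 0.497 F [-0.121   0.8553  0.5445] open 0.999
```

```bash
python3 -m creep '[[[0.05,-0.328,0.039,0,0.497],[0.05,-0.328,0.039,0,0.497],[0.05,-0.328,0.039,0,0.497],[0.05,-0.328,0.039,0,0.497],[0.05,-0.328,0.039,0,0.497],[0.05,-0.328,0.039,0,0.497],[0.05,-0.328,0.039,0,0.497],[0.05,-0.328,0.039,0,0.497]]]'
python3 - <<'E'
from look import *
go(.533,-.4155,.120,-12.5)
s=bot.observe(); c=cap('wrist','w1.png')
W=np.eye(4); W[:3,:3]=s['orientation']; W[:3,3]=s['eef_pos']
print(np.array(c['tool_from_camera']))
P,u,v=cloud(c,W@np.array(c['tool_from_camera']))
q=(abs(P[:,2]-.139)<.012)&(abs(P[:,0]-.533)<.06)&(abs(P[:,1]+.4155)<.09); Q=P[q]
r=cv2.minAreaRect(Q[:,:2].astype(np.float32)); print(len(Q),Q.mean(0),r,u[q].min(),u[q].max(),v[q].min(),v[q].max())
q=(abs(P[:,2]-.06)<.01)&(abs(P[:,0]-.533)<.1)&(abs(P[:,1]+.4155)<.12); Q=P[q]
if len(Q)>9: print('rim',len(Q),cv2.minAreaRect(Q[:,:2].astype(np.float32)))
for t in ['basket_bar']:
    for x in spotter.spot_point('wrist',t)[:2]: print(t,x)
E
```

```text
clock: 3.3
eef_pos: [0.5335, -0.4147, 0.2384]
orientation: [[0.216, 0.976, -0.0], [0.976, -0.216, 0.0], [-0.0, -0.0, -1.0]]
ft_force: [0.9, -0.6, 0.8]
opening: 0.566
clock 3.3 at [ 0.5335 -0.4147  0.2384] yaw -12.46 z [-0.0001  0.     -1.    ] shift [-0.0009 -0.0003  0.1184] roll 0.0007 F [ 0.8812 -0.6388  0.7675] open 0.566
[[ 0.0006 -0.9493 -0.3143  0.0809]
 [ 1.      0.0008 -0.0005 -0.0012]
 [ 0.0007 -0.3143  0.9493 -0.1458]
 [ 0.      0.      0.      1.    ]]
2697 [ 0.5341 -0.4111  0.1395] ((0.5330724716186523, -0.41636472940444946), (0.13927032053470612, 0.013946163468062878), 77.44190216064453) 314 334 140 329
rim 2873 ((0.5329729914665222, -0.4168443977832794), (0.14030909538269043, 0.08994448930025101), 77.82330322265625)
basket_bar {'xyz': [0.5355, -0.4168, 0.134], 'score': 0.62}
```

View pics/w1.png

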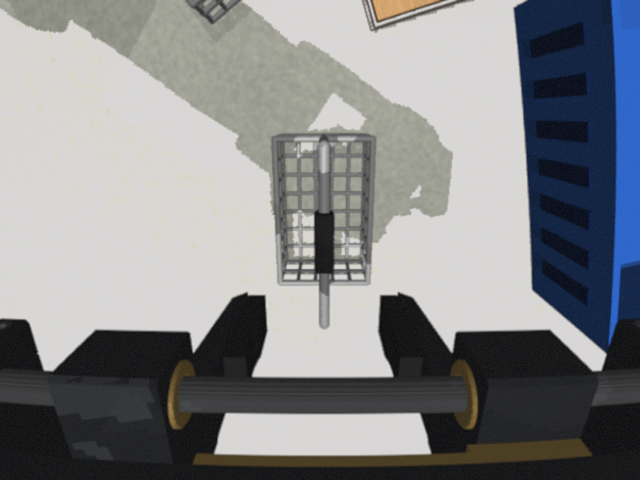

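Wrist picture: bar runs vertically at u≈324, grip at v≈212–272, aligned between the fingers (u 266–380). Measured bar (0.533, −0.416, 0.135) agrees. Descend and grasp.

```bash
python3 -m creep '[[[0.05,-0.002,0,0.04,0],[0.05,-0.002,0,0.08,0],[0.05,-0.002,0,0.107,0],[0.05,-0.002,0,0.122,0],[0.05,-0.002,0,0.122,0],[0.0,-0.002,0,0.122,0],[0.0,-0.002,0,0.122,0],[0.0,-0.002,0,0.122,0]]]' 35
python3 -m creep '[[[0.0,0,0,0,0],[0.0,0,0,0,0],[0.0,0,0,-0.01,0],[0.0,0,0,-0.03,0],[0.0,0,0,-0.06,0],[0.0,0,0,-0.09,0],[0.0,0,0,-0.12,0],[0.0,0,0,-0.15,0]]]'
```

```text
clock: 4.07
eef_pos: [0.5333, -0.415, 0.1188]
orientation: [[0.215, 0.977, 0.002], [0.977, -0.215, -0.002], [-0.002, 0.003, -1.0]]
ft_force: [-0.3, 0.5, -0.5]
opening: 0.367
clock: 4.73
eef_pos: [0.5325, -0.4143, 0.2688]
orientation: [[0.215, 0.977, -0.0], [0.977, -0.215, 0.0], [0.0, -0.0, -1.0]]
ft_force: [-0.5, -0.2, -3.2]
opening: 0.155
```

Grip holds (13.6 mm opening, −3 N). Carry first back to x≈0.44, then along to the hook.

```bash
python3 -m creep '[[[0,0.01,-0.006,-0.005,0],[0,0.03,-0.018,-0.01,0],[0,0.06,-0.035,-0.015,-0.03],[0,0.09,-0.052,-0.02,-0.06],[0,0.12,-0.07,-0.021,-0.09],[0,0.15,-0.086,-0.021,-0.12],[0,0.18,-0.103,-0.021,-0.15],[0,0.21,-0.12,-0.021,-0.172]]]'
python3 -c "
from look import *
go(.44,.117,.292,-2.55)"
```

```text
clock: 5.4
eef_pos: [0.4598, -0.182, 0.2882]
orientation: [[0.044, 0.999, 0.0], [0.999, -0.044, -0.0], [-0.0, 0.0, -1.0]]
ft_force: [0.6, 0.4, -2.1]
opening: 0.157
clock 5.4 at [ 0.4598 -0.182   0.2882] yaw -2.5 z [ 0.0001 -0.     -1.    ] shift [ 0.2979 -0.0329 -0.0038] roll 0.0008 F [ 0.6089  0.3675 -2.1058] open 0.157
```

```bash
python3 -m creep '[[[0,0.035,-0.012,-0.004,0],[0,0.07,-0.024,-0.004,0],[0,0.105,-0.033,-0.004,0],[0,0.14,-0.033,-0.004,0],[0,0.175,-0.033,-0.004,0],[0,0.21,-0.033,-0.004,0],[0,0.24,-0.033,-0.004,0],[0,0.262,-0.033,-0.004,0]]]'
python3 -m creep '[[[0,0.018,0,0,0],[0,0.028,0,0,0],[0,0.034,0,0,0],[0,0.036,0,0,0],[0,0.036,0,0,0],[0,0.036,0,0,0]]]'
python3 - <<'E'
from look import *
go(.5245,.115,.292,-2.55)
s=bot.observe(); c=cap('wrist','w2.png')
W=np.eye(4); W[:3,:3]=s['orientation']; W[:3,3]=s['eef_pos']
c2=cap('scene','s2.png'); c3=cap('top')
for n,P in [('wrist',cloud(c,W@np.array(c['tool_from_camera']))[0]),('scene',cloud(c2)[0]),('top',cloud(c3)[0])]:
    def sel(x0,x1,y0,y1,z0,z1): return P[(P[:,0]>x0)&(P[:,0]<x1)&(P[:,1]>y0)&(P[:,1]<y1)&(P[:,2]>z0)&(P[:,2]<z1)]
    for lab,Q in [('prongs',sel(.48,.565,.05,.18,.235,.29)),('barL',sel(.42,.46,.135,.21,.29,.32)),('barR',sel(.42,.46,.03,.1,.29,.32)),('rim',sel(.38,.5,.02,.21,.21,.24)),('block',sel(.57,.7,.03,.2,.262,.28))]:
        if len(Q)>8: print(n,lab,len(Q),Q.mean(0),'max',Q.max(0),'min',Q.min(0))
for n in ['wrist','scene','top']:
  for t in ['basket_bar','hook_seat']:
    for x in spotter.spot_point(n,t)[:1]: print(n,t,np.round(x['xyz'],4),x['score'])
E
```

```text
clock: 6.07
eef_pos: [0.439, 0.0819, 0.2924]
orientation: [[0.044, 0.999, 0.001], [0.999, -0.044, 0.001], [0.001, 0.0, -1.0]]
ft_force: [0.7, -0.6, -2.8]
opening: 0.157
clock: 6.57
eef_pos: [0.4413, 0.1147, 0.2918]
orientation: [[0.046, 0.999, -0.0], [0.999, -0.046, -0.0], [-0.0, -0.0, -1.0]]
ft_force: [-0.1, -0.1, -3.0]
opening: 0.155
clock 6.57 at [0.4413 0.1147 0.2918] yaw -2.63 z [-0.0001 -0.0003 -1.    ] shift [ 0.0041  0.0831 -0.0002] roll -0.0013 F [-0.0864 -0.1473 -3.0021] open 0.155
wrist prongs 3349 [0.533  0.1209 0.2511] max [0.565  0.1573 0.2793] min [0.4924 0.0706 0.2397]
wrist barL 2833 [0.442  0.1602 0.3077] max [0.4469 0.183  0.312 ] min [0.4351 0.135  0.2903]
wrist barR 1029 [0.4382 0.0717 0.3091] max [0.4461 0.1    0.3131] min [0.4324 0.0467 0.3045]
wrist rim 5045 [0.4421 0.1424 0.2284] max [0.4883 0.1842 0.2392] min [0.3939 0.0444 0.21  ]
wrist block 7894 [0.5913 0.1134 0.2684] max [0.6134 0.1662 0.2731] min [0.5779 0.0564 0.262 ]
scene prongs 231 [0.5249 0.111  0.2531] max [0.5647 0.1582 0.2806] min [0.4899 0.0671 0.2388]
scene barL 9 [0.443  0.1549 0.3089] max [0.4444 0.1689 0.3115] min [0.4411 0.1435 0.3062]
scene barR 95 [0.4366 0.0691 0.307 ] max [0.4454 0.0996 0.3151] min [0.4312 0.0404 0.2902]
scene rim 467 [0.4405 0.1034 0.2257] max [0.4872 0.1855 0.2398] min [0.3927 0.0383 0.21  ]
scene block 1058 [0.6259 0.1027 0.2698] max [0.6761 0.1673 0.2767] min [0.5775 0.0497 0.262 ]
top prongs 58 [0.5444 0.0807 0.2495] max [0.565  0.1553 0.2592] min [0.5154 0.0742 0.2411]
top barR 25 [0.4365 0.0537 0.3081] max [0.4393 0.0625 0.3127] min [0.4334 0.0464 0.292 ]
top rim 164 [0.4257 0.0814 0.2298] max [0.4825 0.1858 0.236 ] min [0.3942 0.0437 0.2124]
top block 1663 [0.6281 0.1112 0.2704] max [0.6759 0.1684 0.2771] min [0.5791 0.0548 0.2621]
wrist basket_bar [0.4432 0.1154 0.306 ] 0.85
scene basket_bar [0.4392 0.1156 0.3031] 0.97
scene hook_seat [0.5267 0.1169 0.2508] 0.76
```

View pics/w2.png

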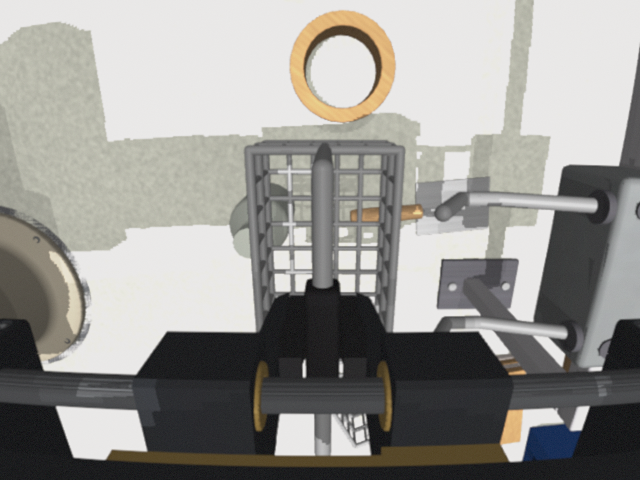

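View pics/s2.png

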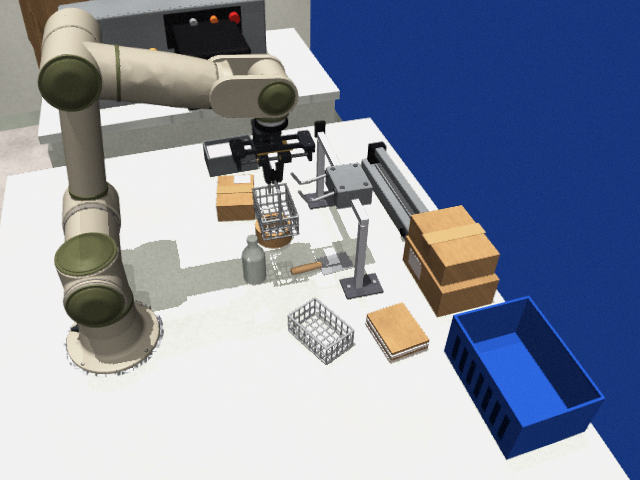

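Wrist picture: bar at u≈322, prong tips at (445,212) and (445,325), block at right; basket is square to the rail. Scene picture: basket held at (275,210), nothing disturbed. Bar axis at z≈0.305, centre (0.441, 0.115); prong tips top 0.280. Go over and lower.

```bash
python3 -m creep '[[[0,0.001,0.01,0,0],[0,0.002,0.03,0,0],[0,0.003,0.05,0,0],[0,0.004,0.068,0,0],[0,0.004,0.079,0,0],[0,0.004,0.083,0,0],[0,0.004,0.083,0,0],[0,0.004,0.083,0,0]]]'
python3 -m creep '[[[0,0,0,0.008,0],[0,0,0,0.018,0],[0,0,0,0.028,0],[0,0,0,0.036,0],[0,0,0,0.042,0],[0,0,0,0.046,0],[0,0,0,0.049,0],[0,0,0,0.049,0]]]'
python3 -m creep '[[[0,0,0,0.002,0],[0,0,0,0.004,0],[0,0,0,0.004,0]]]'
```

```text
clock: 7.68
eef_pos: [0.5239, 0.1158, 0.2916]
orientation: [[0.045, 0.999, -0.001], [0.999, -0.045, 0.0], [-0.0, -0.001, -1.0]]
ft_force: [0.1, -0.3, -2.4]
opening: 0.155
clock: 8.35
eef_pos: [0.5242, 0.1158, 0.2422]
orientation: [[0.045, 0.999, -0.001], [0.999, -0.045, -0.0], [-0.0, -0.001, -1.0]]
ft_force: [-0.2, -0.2, -3.2]
opening: 0.154
clock: 8.6
eef_pos: [0.5243, 0.1157, 0.2385]
orientation: [[0.045, 0.999, -0.0], [0.999, -0.045, -0.0], [-0.0, -0.0, -1.0]]
ft_force: [0.4, -0.8, -2.8]
opening: 0.155
```

```bash
python3 -m creep '[[[0,0,0,0.001,0],[0,0,0,0.002,0],[0,0,0,0.002,0]]]'
python3 -m creep '[[[0,0,0,0.001,0],[0,0,0,0.002,0],[0,0,0,0.002,0]]]'
python3 - <<'E'
from look import *
s=bot.observe(); c=cap('wrist','w3.png'); print(s['ft_force'])
for n in ['wrist','scene']:
  if n=='scene': cap(n)
  for x in spotter.spot_point(n,'basket_bar')[:1]: print(n,np.round(x['xyz'],4),x['score'])
E
```

```text
clock: 8.85
eef_pos: [0.5243, 0.1157, 0.2366]
orientation: [[0.045, 0.999, -0.0], [0.999, -0.045, 0.0], [0.0, -0.0, -1.0]]
ft_force: [0.3, -0.6, -3.3]
opening: 0.156
clock: 9.1
eef_pos: [0.5245, 0.1157, 0.2361]
orientation: [[0.045, 0.999, 0.002], [0.999, -0.045, -0.0], [-0.0, 0.002, -1.0]]
ft_force: [-4.3, -1.1, 6.6]
opening: 0.151
[-4.2773 -1.0879  6.5738]
wrist [0.5277 0.1167 0.2478] 0.61
scene [0.5238 0.1114 0.2463] 0.74
```

View pics/w3.png

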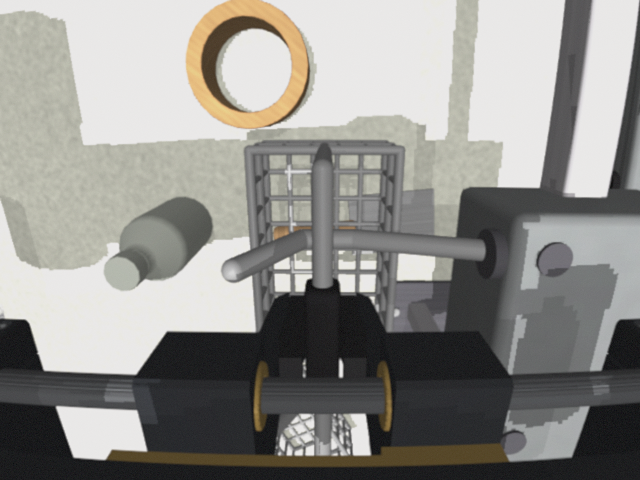

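Bar lies on the visible prong in its valley (bend at about (305,238), bar at u≈322), upward force 6.6 N: seated. Relax 1 mm and open slowly.

```bash
python3 -m creep '[[[0.0,0,0,-0.001,0],[0.014,0,0,-0.001,0],[0.016,0,0,-0.001,0],[0.02,0,0,-0.001,0],[0.03,0,0,-0.001,0],[0.04,0,0,-0.001,0],[0.04,0,0,-0.001,0]]]'
python3 - <<'E'
from look import *
s=bot.observe(); c=cap('wrist','w4.png'); print(s['ft_force'])
for n in ['wrist','scene']:
  if n=='scene': cap(n)
  for t in ['basket_bar','hook_seat']:
    for x in spotter.spot_point(n,t)[:1]: print(n,t,np.round(x['xyz'],4),x['score'])
E
```

```text
clock: 9.88
eef_pos: [0.5244, 0.1157, 0.2356]
orientation: [[0.045, 0.999, -0.0], [0.999, -0.045, -0.0], [-0.0, -0.0, -1.0]]
ft_force: [-0.1, 0.2, 0.9]
opening: 0.43
[-0.1066  0.2286  0.9347]
wrist basket_bar [0.5282 0.1143 0.2495] 0.72
scene basket_bar [0.5253 0.1123 0.2476] 0.69
scene hook_seat [0.5248 0.1164 0.2526] 0.77
```

View pics/w4.png

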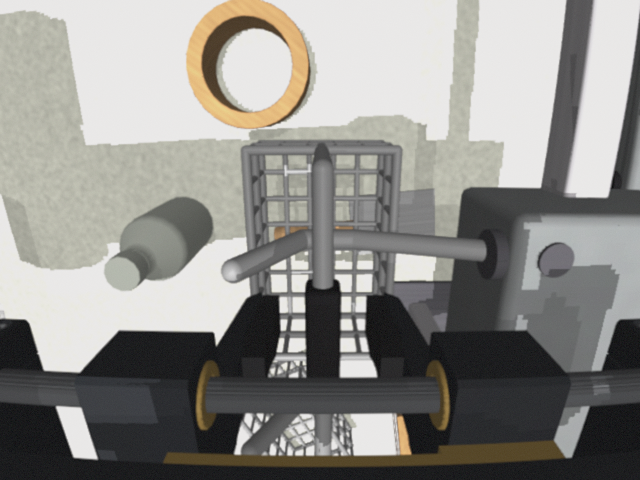

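Both prongs are seen under the bar and the fingers are clear of the grip. Wait, then rise straight up.

```bash
python3 -m creep '[[[0.04,0,0,0,0],[0.04,0,0,0,0],[0.04,0,0,-0.005,0],[0.04,0,0,-0.015,0],[0.04,0,0,-0.03,0],[0.04,0,0,-0.055,0],[0.04,0,0,-0.085,0],[0.04,0,0,-0.1,0]]]'
python3 - <<'E'
from look import *
cap('scene','s3.png'); cap('top')
for n in ['scene','top']:
  for t in ['basket_bar','hook_seat','push_face']:
    for x in spotter.spot_point(n,t)[:1]: print(n,t,np.round(x['xyz'],4),x['score'])
go(.6245,.015,.335,-2.55)
E
```

```text
clock: 10.85
eef_pos: [0.5247, 0.1158, 0.3401]
orientation: [[0.045, 0.999, 0.005], [0.999, -0.045, 0.0], [0.0, 0.005, -1.0]]
ft_force: [0.7, 0.3, 0.2]
opening: 0.452
scene basket_bar [0.5221 0.1128 0.2468] 0.75
scene hook_seat [0.5265 0.1127 0.2518] 0.78
scene push_face [0.627  0.0556 0.2642] 0.95
top hook_seat [0.5568 0.0856 0.0004] 0.58
top push_face [0.6264 0.0522 0.2601] 0.95
clock 11.25 at [0.5241 0.1157 0.3347] yaw -2.58 z [-0.002  0.    -1.   ] shift [-0.0961  0.1048 -0.0005] roll -0.0006 F [-0.3159 -0.1019 -0.1661] open 0.454
```

View pics/s3.png

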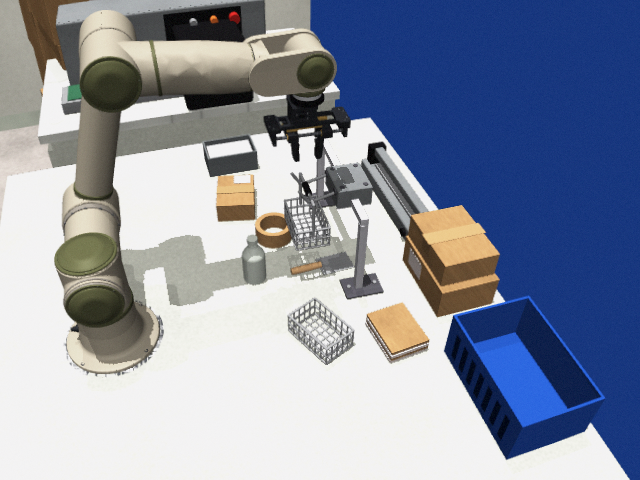

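Basket hangs freely on the hook at about (307,220), the gripper is above it, and everything else is in place. Now move behind the push face with fingers shut.

```bash
python3 -m creep '[[[0,-0.02,0.02,0,0],[0,-0.045,0.045,0,0],[0,-0.07,0.075,0,0],[0,-0.096,0.1,0,0],[0,-0.098,0.105,0,0],[0,-0.098,0.105,0.03,0],[0,-0.098,0.105,0.06,0],[0,-0.098,0.105,0.08,0]]]'
python3 -m creep '[[[0,0,0,0.003,0],[0,0,0,0.003,0]]]'
python3 - <<'E'
from look import *
go(.626,.045,.252,-2.55)
c=cap('wrist','w5.png')
for x in spotter.spot_point('wrist','push_face')[:1]: print(np.round(x['xyz'],4),x['score'])
E
```

```text
clock: 11.92
eef_pos: [0.624, 0.0133, 0.2523]
orientation: [[0.045, 0.999, -0.004], [0.999, -0.045, 0.001], [0.001, -0.004, -1.0]]
ft_force: [0.6, 0.3, -1.1]
opening: 0.006
clock: 12.08
eef_pos: [0.6244, 0.0134, 0.2518]
orientation: [[0.045, 0.999, -0.003], [0.999, -0.045, 0.0], [0.0, -0.003, -1.0]]
ft_force: [0.2, 0.5, -0.2]
opening: -0.001
clock 12.08 at [0.6244 0.0134 0.2518] yaw -2.57 z [-0.0025  0.0005 -1.    ] shift [ 0.0316  0.0002 -0.0002] roll -0.0003 F [ 0.2127  0.5398 -0.2199] open -0.001
[0.6288 0.0554 0.2575] 0.78
```

View pics/w5.png

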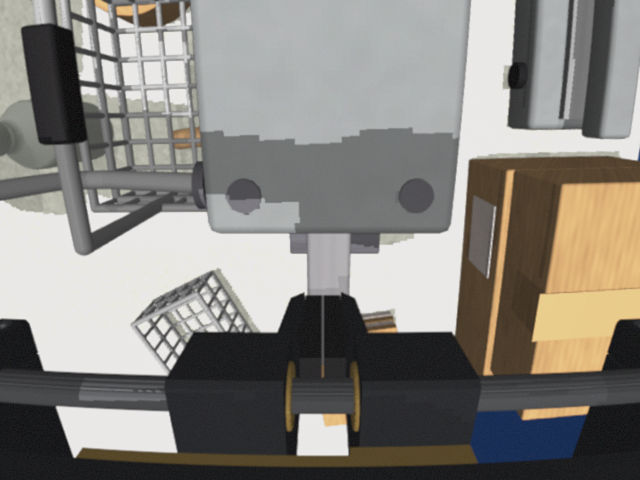

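Fingers sit centred over the rail (u≈322) behind the block face (v≈232); basket is hanging at left, well clear. Push along tool +x, slowly.

```bash
python3 -m creep '[[[0,0.01,0,0,0],[0,0.018,0,0,0],[0,0.024,0,0,0],[0,0.028,0,0,0],[0,0.031,0,0,0],[0,0.034,0,0,0],[0,0.037,0,0,0],[0,0.041,0,0,0]]]'
python3 -m creep '[[[0,0.004,0,0,0],[0,0.009,0,0,0],[0,0.014,0,0,0],[0,0.019,0,0,0],[0,0.024,0,0,0],[0,0.029,0,0,0],[0,0.034,0,0,0],[0,0.039,0,0,0]]]'
```

```text
clock: 12.85
eef_pos: [0.6267, 0.0539, 0.2529]
orientation: [[0.046, 0.999, 0.0], [0.999, -0.046, -0.0], [-0.0, 0.0, -1.0]]
ft_force: [-0.3, -1.9, 1.8]
opening: 0.005
clock: 13.52
eef_pos: [0.6285, 0.0936, 0.2527]
orientation: [[0.045, 0.999, 0.0], [0.999, -0.045, -0.0], [0.0, 0.0, -1.0]]
ft_force: [0.5, -2.2, 1.2]
opening: 0.005
```

```bash
python3 -m creep '[[[0,0.005,0,0,0],[0,0.010,0,0,0],[0,0.015,0,0,0],[0,0.020,0,0,0],[0,0.025,0,0,0],[0,0.030,0,0,0],[0,0.035,0,0,0],[0,0.040,0,0,0]]]'
python3 -m creep '[[[0,0.005,0,0,0],[0,0.010,0,0,0],[0,0.015,0,0,0],[0,0.020,0,0,0],[0,0.025,0,0,0],[0,0.030,0,0,0],[0,0.035,0,0,0],[0,0.040,0,0,0]]]'
python3 - <<'E'
from look import *
s=bot.observe(); print(s['eef_pos'],s['ft_force'])
c=cap('scene'); P,u,v=cloud(c)
for lab,Q in [('block',P[(abs(P[:,0]-.632)<.06)&(P[:,1]>.1)&(P[:,1]<.36)&(abs(P[:,2]-.27)<.007)]),('stop',P[(abs(P[:,0]-.64)<.03)&(P[:,1]>.35)&(P[:,1]<.45)&(abs(P[:,2]-.268)<.008)])]:
    print(lab,len(Q),np.percentile(Q[:,1],[1,50,99]) if len(Q) else '')
for t in ['basket_bar','hook_seat']:
    for x in spotter.spot_point('scene',t)[:1]: print(t,np.round(x['xyz'],4),x['score'])
E
```

```text
clock: 14.18
eef_pos: [0.6302, 0.1335, 0.2527]
orientation: [[0.045, 0.999, -0.0], [0.999, -0.045, -0.0], [-0.0, -0.0, -1.0]]
ft_force: [0.9, -1.5, 2.2]
opening: 0.006
clock: 14.85
eef_pos: [0.632, 0.1735, 0.2527]
orientation: [[0.045, 0.999, -0.0], [0.999, -0.045, -0.0], [-0.0, -0.0, -1.0]]
ft_force: [-0.6, -2.1, 1.7]
opening: 0.002
[0.632  0.1735 0.2527] [-0.612  -2.1384  1.6545]
block 356 [0.1608 0.2004 0.2711]
stop 42 [0.3714 0.3784 0.3855]
basket_bar [0.5289 0.2425 0.247 ] 0.58
hook_seat [0.5305 0.244  0.2518] 0.85
```

```bash
python3 -m creep '[[[0,0.003,0,0,0],[0,0.006,0,0,0],[0,0.009,0,0,0],[0,0.012,0,0,0],[0,0.015,0,0,0],[0,0.018,0,0,0],[0,0.021,0,0,0],[0,0.024,0,0,0]]]'
python3 -m creep '[[[0,0.002,0,0,0],[0,0.004,0,0,0],[0,0.006,0,0,0],[0,0.007,0,0,0],[0,0.008,0,0,0],[0,0.008,0,0,0]]]'
```

```text
clock: 15.67
eef_pos: [0.6331, 0.1973, 0.2526]
orientation: [[0.045, 0.999, -0.0], [0.999, -0.045, -0.0], [-0.0, -0.0, -1.0]]
ft_force: [0.5, -2.5, -0.6]
opening: 0.005
clock: 16.17
eef_pos: [0.6332, 0.2008, 0.2528]
orientation: [[0.048, 0.999, -0.003], [0.999, -0.048, -0.008], [-0.008, -0.002, -1.0]]
ft_force: [-6.5, -21.6, 1.1]
opening: 0.005
```

Stop reached (21.6 N, the TCP lags the command). Back off, rise, and check.

```bash
python3 -m creep '[[[0,-0.003,0,0,0],[0,-0.006,0,0,0],[0,-0.015,0,0,0],[0,-0.03,0,0,0],[0,-0.045,0,0,0],[0,-0.06,0,-0.02,0],[0,-0.075,0,-0.05,0],[0,-0.09,0,-0.09,0]]]'
python3 -m creep '[[[0,-0.02,0,-0.02,0],[0,-0.04,0,-0.02,0],[0,-0.04,0,-0.02,0],[0,-0.04,0,-0.02,0],[0,-0.04,0,-0.02,0],[0,-0.04,0,-0.02,0]]]'
python3 - <<'E'
from look import *
s=bot.observe(); print(s['clock'],s['eef_pos'],s['ft_force'])
for n in ['scene','top']:
    c=cap(n,n+'9.png'); P,u,v=cloud(c)
    for lab,Q in [('block',P[(abs(P[:,0]-.632)<.07)&(P[:,1]>.15)&(P[:,1]<.36)&(abs(P[:,2]-.27)<.007)]),('stop',P[(abs(P[:,0]-.64)<.03)&(P[:,1]>.34)&(P[:,1]<.45)&(abs(P[:,2]-.268)<.008)]),('prongs/bar',P[(abs(P[:,0]-.53)<.035)&(abs(P[:,1]-.27)<.09)&(P[:,2]>.235)&(P[:,2]<.29)]),('rim',P[(abs(P[:,0]-.53)<.08)&(abs(P[:,1]-.27)<.1)&(P[:,2]>.16)&(P[:,2]<.19)])]:
        if len(Q): print(n,lab,len(Q),np.percentile(Q,[1,50,99],axis=0).round(3).tolist())
    for t in ['basket_bar','hook_seat','push_face','open_basket','spray_bottle','small_carton','tape_roll','scraper','card_pads']:
        for x in spotter.spot_point(n,t)[:1]: print(n,t,np.round(x['xyz'],4),x['score'])
E
```

```text
clock: 16.83
eef_pos: [0.6287, 0.1134, 0.341]
orientation: [[0.046, 0.999, -0.004], [0.999, -0.046, 0.0], [-0.0, -0.004, -1.0]]
ft_force: [1.8, 0.4, 0.3]
opening: 0.005
clock: 17.33
eef_pos: [0.6275, 0.076, 0.3612]
orientation: [[0.044, 0.999, -0.001], [0.999, -0.044, 0.0], [0.0, -0.001, -1.0]]
ft_force: [0.4, 1.1, -0.2]
opening: 0.002
17.3333 [0.6275 0.076  0.3612] [ 0.4194  1.0629 -0.1643]
scene block 745 [[0.587, 0.208, 0.263], [0.631, 0.255, 0.271], [0.679, 0.317, 0.276]]
scene stop 3 [[0.626, 0.376, 0.26], [0.627, 0.38, 0.261], [0.628, 0.382, 0.273]]
scene prongs/bar 315 [[0.498, 0.199, 0.237], [0.526, 0.253, 0.253], [0.562, 0.335, 0.279]]
scene rim 311 [[0.482, 0.196, 0.161], [0.526, 0.244, 0.173], [0.574, 0.342, 0.189]]
scene hook_seat [0.5325 0.2737 0.2486] 0.96
scene push_face [0.6338 0.2121 0.2644] 0.75
scene open_basket [ 0.4824 -0.1467  0.0005] 0.86
scene spray_bottle [0.3803 0.1028 0.0007] 0.59
scene small_carton [ 0.3956  0.4149 -0.0029] 0.62
scene tape_roll [ 0.4697  0.2475 -0.0018] 0.97
scene scraper [ 0.5585  0.0872 -0.0023] 0.72
scene card_pads [ 0.6558 -0.1949 -0.0038] 0.71
top block 1520 [[0.59, 0.22, 0.265], [0.635, 0.27, 0.271], [0.681, 0.321, 0.275]]
top stop 74 [[0.628, 0.376, 0.26], [0.642, 0.382, 0.269], [0.658, 0.39, 0.274]]
top prongs/bar 398 [[0.499, 0.209, 0.241], [0.529, 0.268, 0.255], [0.564, 0.338, 0.28]]
top rim 228 [[0.483, 0.22, 0.163], [0.511, 0.298, 0.175], [0.576, 0.342, 0.183]]
top basket_bar [0.5335 0.2687 0.2474] 0.88
top hook_seat [0.5319 0.2695 0.2492] 0.69
top push_face [0.6322 0.209  0.2593] 0.8
top open_basket [ 0.4795 -0.1448  0.0001] 0.67
top small_carton [0.3954 0.4172 0.0009] 0.58
top tape_roll [0.4619 0.2538 0.0032] 0.52
top scraper [0.5537 0.0839 0.0021] 0.38
top card_pads [ 0.6573 -0.1948 -0.0009] 0.59
```

View pics/scene9.png

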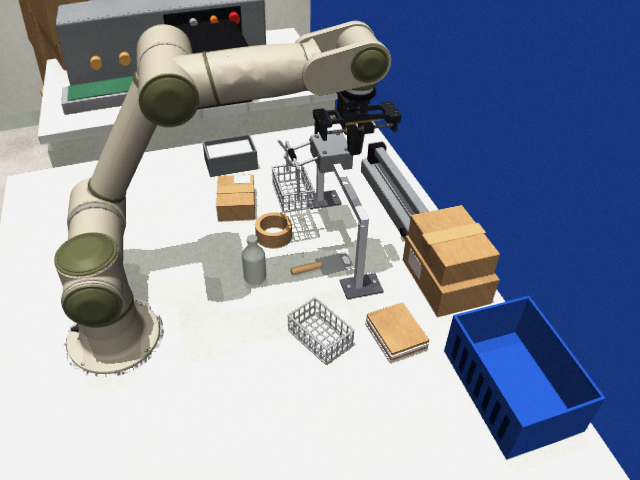

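The block's front (y≈0.322) and the visible stop (y≈0.376) don't appear to touch, so it is unclear what stopped it. I'll look from above with the wrist camera, well clear of the block.

```bash
python3 -m creep '[[[0,0.02,0,0,0],[0,0.05,0,0,0],[0,0.08,0,-0.01,0],[0,0.11,0,-0.02,0],[0,0.14,0,-0.03,0],[0,0.16,0,-0.03,0],[0,0.17,0,-0.03,0],[0,0.17,0,-0.03,0]]]'
python3 - <<'E'
from look import *
s=bot.observe(); c=cap('wrist','w6.png'); print(s['eef_pos'])
W=np.eye(4); W[:3,:3]=s['orientation']; W[:3,3]=s['eef_pos']
P,u,v=cloud(c,W@np.array(c['tool_from_camera']))
for xl in (.625,.64):
  q=(abs(P[:,0]-xl)<.004)&(P[:,1]>.24)&(P[:,1]<.42)&(P[:,2]>.15)
  for y in np.arange(.28,.42,.005):
    k=q&(abs(P[:,1]-y)<.0025)
    if k.any(): print(xl,round(y,3),k.sum(),P[k,2].min().round(3),P[k,2].max().round(3),end=' | ')
  print()
E
```

```text
clock: 19.0
eef_pos: [0.6351, 0.2475, 0.3911]
orientation: [[0.042, 0.999, -0.0], [0.999, -0.042, 0.0], [0.0, -0.0, -1.0]]
ft_force: [0.5, -0.5, -1.0]
opening: 0.001
[0.6351 0.2475 0.3911]
0.625 0.28 2326 0.268 0.48 | 0.625 0.285 78 0.268 0.271 | 0.625 0.29 76 0.268 0.271 | 0.625 0.295 81 0.268 0.271 | 0.625 0.3 77 0.268 0.272 | 0.625 0.305 79 0.268 0.271 | 0.625 0.31 86 0.268 0.271 | 0.625 0.315 83 0.268 0.271 | 0.625 0.32 75 0.219 0.271 | 0.625 0.375 32 0.224 0.27 | 0.625 0.38 34 0.234 0.271 | 0.625 0.385 18 0.267 0.27 | 
0.64 0.28 583 0.268 0.48 | 0.64 0.285 78 0.268 0.271 | 0.64 0.29 77 0.268 0.272 | 0.64 0.295 83 0.268 0.271 | 0.64 0.3 79 0.268 0.271 | 0.64 0.305 76 0.268 0.272 | 0.64 0.31 79 0.268 0.271 | 0.64 0.315 93 0.268 0.271 | 0.64 0.32 88 0.239 0.27 | 0.64 0.325 69 0.238 0.242 | 0.64 0.33 66 0.238 0.241 | 0.64 0.335 74 0.238 0.242 | 0.64 0.34 72 0.238 0.241 | 0.64 0.345 70 0.238 0.241 | 0.64 0.35 75 0.238 0.242 | 0.64 0.355 76 0.237 0.241 | 0.64 0.36 76 0.238 0.242 | 0.64 0.365 75 0.238 0.242 | 0.64 0.37 81 0.237 0.241 | 0.64 0.375 174 0.238 0.271 | 0.64 0.38 98 0.268 0.272 | 0.64 0.385 84 0.266 0.271 |
```

View pics/w6.png

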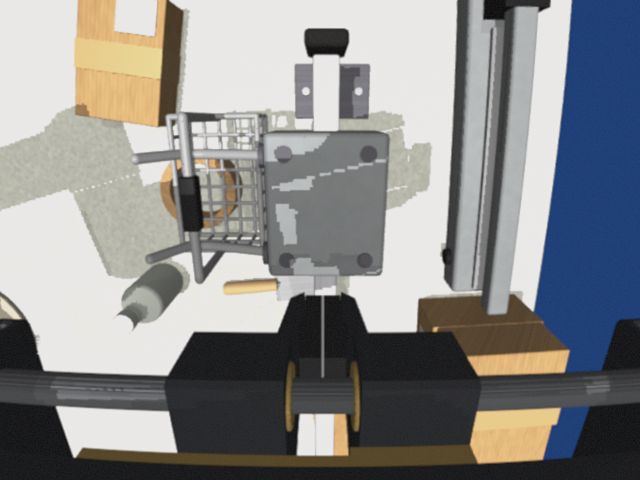

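Wrist picture: block (265–387, 130–275), a bare rail stretch, and the black stop at (327,42): about a 50 mm gap to the stop. The basket hangs properly on both prongs and clear of everything. The block moved ≈0.156 m and met something hard; that fits the 0.18 joint limit, but I'll test it by pushing again, somewhat harder.

```bash
python3 -m creep '[[[0,-0.03,0,0,0],[0,-0.06,0,0,0],[0,-0.08,0,0,0],[0,-0.085,0,0,0],[0,-0.085,0,0.04,0],[0,-0.085,0,0.08,0],[0,-0.085,0,0.115,0],[0,-0.085,0,0.138,0]]]'
python3 -m creep '[[[0,0.01,0,0,0],[0,0.018,0,0,0],[0,0.023,0,0,0],[0,0.027,0,0,0],[0,0.030,0,0,0],[0,0.032,0,0,0],[0,0.033,0,0,0],[0,0.033,0,0,0]]]'
```

```text
clock: 19.72
eef_pos: [0.6302, 0.1601, 0.25]
orientation: [[0.046, 0.999, -0.004], [0.999, -0.046, -0.0], [-0.0, -0.004, -1.0]]
ft_force: [0.7, 0.3, 0.4]
opening: 0.002
clock: 20.38
eef_pos: [0.633, 0.1934, 0.254]
orientation: [[0.045, 0.999, 0.0], [0.999, -0.045, 0.0], [0.0, 0.0, -1.0]]
ft_force: [-0.3, 1.3, -0.4]
opening: 0.006
```

```bash
python3 -m creep '[[[0,0.002,0,0,0],[0,0.004,0,0,0],[0,0.006,0,0,0],[0,0.006,0,0,0]]]'
python3 -m creep '[[[0,0.001,0,0,0],[0,0.002,0,0,0],[0,0.002,0,0,0]]]'
python3 -m creep '[[[0,0.001,0,0,0],[0,0.002,0,0,0],[0,0.002,0,0,0]]]'
python3 -m creep '[[[0,0.001,0,0,0],[0,0.002,0,0,0],[0,0.002,0,0,0]]]'
```

```text
clock: 20.72
eef_pos: [0.6332, 0.1996, 0.2537]
orientation: [[0.045, 0.999, -0.0], [0.999, -0.045, 0.0], [0.0, -0.0, -1.0]]
ft_force: [-0.9, 0.5, 0.4]
opening: 0.003
clock: 20.97
eef_pos: [0.6333, 0.2007, 0.2537]
orientation: [[0.046, 0.999, -0.0], [0.999, -0.046, -0.001], [-0.002, -0.0, -1.0]]
ft_force: [-2.2, -4.3, 1.1]
opening: 0.005
clock: 21.22
eef_pos: [0.6333, 0.2008, 0.2538]
orientation: [[0.047, 0.999, -0.002], [0.999, -0.047, -0.005], [-0.005, -0.001, -1.0]]
ft_force: [-4.3, -13.2, 2.1]
opening: 0.005
clock: 21.47
eef_pos: [0.6333, 0.2008, 0.2538]
orientation: [[0.048, 0.999, -0.003], [0.999, -0.048, -0.008], [-0.009, -0.002, -1.0]]
ft_force: [-6.7, -22.5, 2.7]
opening: 0.001
```

Same hard stop at y = 0.2008: 13 to 22 N without any movement, against about 2 N of friction. The trolley is at the end of its travel and did not rebound. Retreat and do the last check.

```bash
python3 -m creep '[[[0,-0.004,0,0,0],[0,-0.01,0,0,0],[0,-0.02,0,0,0],[0,-0.035,0,0,0],[0,-0.05,0,0,0],[0,-0.065,0,-0.02,0],[0,-0.085,0,-0.05,0],[0,-0.1,0,-0.085,0]]]'
python3 -m creep '[[[0,-0.02,0,-0.02,0],[0,-0.04,0,-0.02,0],[0,-0.04,0,-0.02,0],[0,-0.04,0,-0.02,0],[0,-0.04,0,-0.02,0],[0,-0.04,0,-0.02,0],[0,-0.04,0,-0.02,0],[0,-0.04,0,-0.02,0]]]'
python3 - <<'E'
from look import *
for i in range(2):
  for n in ['scene','top']:
    c=cap(n); P,u,v=cloud(c)
    for lab,Q in [('block',P[(abs(P[:,0]-.632)<.07)&(P[:,1]>.15)&(P[:,1]<.36)&(abs(P[:,2]-.27)<.007)]),('rim',P[(abs(P[:,0]-.53)<.08)&(abs(P[:,1]-.27)<.1)&(P[:,2]>.16)&(P[:,2]<.19)])]:
        print(n,lab,len(Q),np.percentile(Q,[1,50,99],axis=0).round(3).tolist())
    for t in ['basket_bar','hook_seat','spray_bottle']:
        for x in spotter.spot_point(n,t)[:1]: print(n,t,np.round(x['xyz'],4),x['score'])
s=bot.observe(); print(s['clock'],s['eef_pos'],s['ft_force'],np.abs(s['qvel']).max())
E
```

```text
clock: 22.13
eef_pos: [0.6283, 0.103, 0.3386]
orientation: [[0.046, 0.999, -0.003], [0.999, -0.046, -0.0], [-0.0, -0.003, -1.0]]
ft_force: [-0.2, -0.6, 0.5]
opening: 0.005
clock: 22.8
eef_pos: [0.6271, 0.0661, 0.3584]
orientation: [[0.044, 0.999, -0.001], [0.999, -0.044, 0.0], [0.0, -0.001, -1.0]]
ft_force: [-0.4, -0.2, -0.3]
opening: 0.005
scene block 693 [[0.589, 0.208, 0.264], [0.63, 0.25, 0.27], [0.677, 0.32, 0.275]]
scene rim 318 [[0.482, 0.198, 0.161], [0.526, 0.251, 0.173], [0.574, 0.341, 0.185]]
scene basket_bar [0.5279 0.2701 0.2465] 0.95
scene hook_seat [0.5317 0.2725 0.2524] 0.93
scene spray_bottle [0.3781 0.1025 0.0001] 0.82
top block 1643 [[0.59, 0.211, 0.264], [0.635, 0.265, 0.271], [0.681, 0.321, 0.275]]
top rim 244 [[0.484, 0.206, 0.168], [0.52, 0.292, 0.175], [0.576, 0.342, 0.186]]
top hook_seat [0.5347 0.2713 0.2501] 0.67
top spray_bottle [0.6347 0.2079 0.2598] 0.63
scene block 686 [[0.588, 0.208, 0.263], [0.629, 0.251, 0.27], [0.679, 0.319, 0.276]]
scene rim 313 [[0.483, 0.197, 0.16], [0.526, 0.251, 0.173], [0.575, 0.343, 0.186]]
scene basket_bar [0.5307 0.2673 0.2483] 0.58
scene hook_seat [0.5301 0.2726 0.2502] 0.66
scene spray_bottle [0.3781 0.1045 0.0029] 0.66
top block 1639 [[0.59, 0.212, 0.264], [0.635, 0.266, 0.271], [0.681, 0.321, 0.275]]
top rim 247 [[0.483, 0.206, 0.167], [0.529, 0.29, 0.175], [0.577, 0.342, 0.186]]
top basket_bar [0.5361 0.2698 0.2484] 0.6
top hook_seat [0.5315 0.2733 0.2484] 0.75
23.6 [0.6272 0.0654 0.3587] [-0.4558  0.1755  0.28  ] 0.0518389642748018
```

```bash
python3 -c "
from bench import sign_off
print(sign_off())"
```

```text
the job is handed in; nothing more can be done
None
```

I hung the basket on both prongs of the twin hook and let it go. I then pushed the trolley by its end face until it would go no further, backed the arm off, and handed the job in at about 23.6 s.

**Last checks:**
- **Basket:** its bar was measured within about 5 mm of the hook seat. The rim position did not change between the last pictures, so it hangs level and still.
- **Robot:** it was clear of everything, with wrist force near zero.
- **Other things:** in the check after the first push all six were within about 8 mm of where they started (measurement error is about 4 mm). After the second push I rechecked only the spray bottle, which was in place in the scene camera. The top camera reported it on the trolley, which is a false detection.

**One disagreement:** the pictures show about 50 mm of bare rail between the block and the black stop. The trolley still met a hard limit twice at the same spot (tool at y = 0.2008 m), taking about 22 N without moving, against about 2 N of friction. It had moved about 0.155 to 0.16 m from its start, which I put at roughly 0.02 m from the rail's geometry. I therefore took this as the 0.18 m end of travel, but the joint value itself could not be read.

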